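# Fetch the shaker from the bypass-lid display case

### The arm

A 7-joint arm with a two-finger parallel gripper is mounted at the origin on a cart in front of the work surface, level with it; the furniture and walls round the work are solid. World frame = base frame: x ahead of the robot, y to its left, z up, the work surface at z = 0. Lengths are in mm, angles in rad, forces in N, time in s.
With the tool pointing down it reaches from about 350 to 900 mm from the base axis. Payload 7.2 kg.
Tool frame: the origin (TCP) lies at the very end of the fingers, on their centre line; the grasp point (between the pads) lies 19 mm behind it; z points along the fingers, y is the line along which they close (so a half turn about z gives the same grasp; the last joint's range is limited). The gripper opens to 88 mm and grips with 3 to 60 N. Pads are 20 mm wide; open, the fingers measure 115 mm over their backs; the gripper's body (75 mm by 178 mm) begins 61 mm behind the grasp point.
Start: joints at [1.039, 0.411, -0.013, 1.596, 0.006, 1.134, -0.082], TCP at [279.583, -558.983, 222.653] pointing down, gripper open.
Joint ranges: [-2.95, 2.95], [-0.29, 1.99], [-1.47, 1.44], [0.14, 2.54], [-1.03, 4.17], [0.13, 1.85], [-2.86, 2.86]. Speed limits (rad/s): [2.39, 2.39, 3.01, 3.01, 3.14, 3.14, 3.14].

### API

Orientations are given as a rotation vector (axis times angle).
In Python, from rig import env gives the robot as it stands.
- The arm moves only by the shell command python3 -m jog 'ROWS' [OPENING]. ROWS is JSON, a list of rows, each a list of 6 numbers: the shift along the tool's x, y, z scaled (see below), then the turn, a rotation vector about the tool's x, y, z scaled (see below). A call has 1 to 10 rows; each row shifts and turns the commanded pose from where the row before left it, along the tool's axes as they then stand; what a row does not reach is not made up. The controller multiplies each number of a shift by 0.04 m and each number of a turn by 5 degrees. A row lasts 1/12 s, in which the tool goes at most 41.7 mm and 7.16 degrees, less where a joint would pass 70% of its speed; a pose out of reach is approached as far as the arm can. A call with a number of a shift or a turn outside -1 to 1 is refused whole. A call with a gripper value outside its range is refused whole. OPENING is the opening, from -1 (shut) to 1 (fully open), so that 0 is half open, set as the call begins (- or left out, the last holds). The fingers move at their own pace and stop on an object; the grip force is fixed at half the most. Time passes only in rows, so rows that do not move let the fingers close. It gives the time, the measured TCP pose, the force, the opening and the grip force at its end, in the units of the state.
- env.state(): the state, without advancing time (a new reading comes with each control period).
- env.capture(name): name is "scene" or "top" or "wrist"; returns (picture, depth): 420x560x3 uint8, blue, green, red; 420x560 float32, mm along the optical axis (not along the pixel's ray), 0 where there is no reading.
- env.calibration(name): a dict with "mtx" (3x3 intrinsics, pixels), "k1" (the pictures are not rectified: a ray, as slopes to the right and down, at radius r is drawn at 1 + k1 r^2 times it, then the intrinsics apply), "rvec" (rotation vector, rad) and "tvec" (3), from world to camera coordinates, as OpenCV has them. Camera axes: x right, y down, z forward; pixel columns grow to the right and rows downward; lengths in mm; the calibration is good to about 2 mm. A picture is of the moment at which its call begins: read the wrist's pose just before it. calibration takes no time and is no camera call; for the wrist camera it gives the pose at the moment of the call.
- env.job_done(): hands the job in; it is judged then, once.
Trained networks look in the newest picture that a camera, given by its name, has taken for a name from the list of things; names that differ only in an ending like _2 or _b are one class to them, and where a whole thing is asked for, a point or a joint stands for the part that bears it (a point fixed in the world has none). Each returns a list of dicts, best first, with "p" (0 to 1); they miss things now and then, are a little off and sometimes report something else, mostly with a low value. They report only what shows in the picture. A call takes as long as a camera call.
- env.trace(query, camera): "pixels" (420x560 bool, what is visible of it) and "uv" ([column, row] in pixels, amid what is visible of it).
- env.spot_point(query, camera): "uv" ([column, row] in pixels: a listed point, or the origin of a listed thing).
The state is a dict: "time_s": time; "qpos": joint angles; "qd": joint speeds; "joint_efforts": joint torques, N m; "tool_pos": TCP position; "orientation": TCP orientation; "force": force on the tool from outside, world axes, zero at the start; "moment": the same for the moment, N m; "finger_gap": finger opening in mm; "grip_force": force on a finger pad.
Only numpy, scipy, OpenCV 4.12 (cv2) and the standard library are available. Lean on these libraries where they do the work, as an engineer would, in place of code of your own. Each camera call takes 0.05 s, during which the arm holds its last target. There are 200 camera calls.

### The job

The dark shaker with the white cap, wanted for the next order, is in one half of the display case, under one of the two clear sliding lids. Slide that lid past the other one, take the dark shaker out and set it down gently, upright in the middle of the side plate, then slide the lid fully shut again. Keep the lid over the red dip cup shut, and leave the cup, the plate and the other things where they are.

Things in the scene. Friction and masses are not known exactly. Their poses are not given: they have to be found in the camera images.
- case: black display case fixed on the table, 220 mm (x) x 400 mm (y), clear sliding lids on top. Origin: centre of its underside; x away from the robot, y along it to the left (yaw up to 0.12). Inner floor 20 mm up; compartments left (y 5 to 190 mm) and right (y -5 to -190), 198 mm wide in x. Rails along both long sides (x beyond +-99 mm) reach 130 mm up; end walls 106 mm.
- lid_left (a joint): slide of the left lid (upper track), m: 0 = shut over the left compartment, 0.145 = fully open, moved to the case's -y over the right lid. Friction about 2.5 N; stays where left; may start a few mm ajar. Clear plate 194 x 210 mm, top 123 mm above the table; shut it covers y -15 to 195 mm, open it leaves y 50 to 195 mm free.
- lid_right (a joint): slide of the right lid (lower track), m: 0 = shut over the right compartment, 0.145 = fully open, moved to the case's +y under the left lid. Friction about 2.5 N; stays where left; may start a few mm ajar. Clear plate 194 x 210 mm, top 113 mm above the table; shut it covers y -195 to 15 mm, open it leaves y -195 to -50 mm free.
- pull_left (a point): middle of the top edge of the left lid's black pull, an upright bar at the lid's outer edge, 80 mm along x, 12 mm thick along y, top 148 mm above the table, 25 mm above its lid. It moves with the lid; push it on either face or pinch it from above. Shut, it is 189 mm to the case's +y of the case's middle.
- pull_right (a point): middle of the top edge of the right lid's black pull, a like upright bar, 80 mm along x, 12 mm along y, top 148 mm above the table, 35 mm above its lid and 25 mm above the left lid, which it never reaches. Shut, it is 189 mm to the case's -y of the case's middle.
- dark_shaker: shaker with a dark grey body and white cap, upright, 41 mm across, 84 mm high, 0.11 kg; origin at the centre of its underside, z up. It stands in the left or the right compartment.
- red_ramekin: white dip cup with red contents, 65 mm across, 37 mm high, in the other compartment; leave it. Origin at the centre of its underside.
- side_plate: white porcelain side plate on the table to the robot's right, 155 mm across, 17 mm high at the rim, its flat middle about 124 mm across and about 7 mm above the table; origin at the centre of its underside; loose.
- ramekin: small dip cup with pale contents, on the table, 65 mm across, 37 mm high, bystander; origin at the centre of its underside
- timer: white kitchen timer standing on edge, 22 x 64 x 62 mm, bystander in front of the case; origin at the centre of its underside
- brush: pastry brush lying on the table, 196 mm long (its y), bystander in front of the case; origin at the centre of its underside

How it is judged:
By the outcome, as a careful person would: the job done as asked, in the order asked, and still so for the second after the job is handed in, with the robot touching nothing.
It also fails if it takes over 64 s, if anything falls off the work surface, if the arm or the gripper's body presses on something with over 40 N, if the wrist force passes 120 N, or if a joint passes its speed limit or range.

## Working session

There is one attempt and no reset: what is moved stays moved. The work goes in short steps, Python scripts to look and compute and a shell command to move; the robot and the scene stay as the last step left them, time stands still between calls to the robot, and variables do not carry over. Pictures are saved under pics/ and viewed, at most 10 in all, crops included, and the job is handed in when it is done.

```bash
mkdir -p pics; cat > h.py <<'E'
import numpy as np, cv2
from rig import env
def ray(cam,uv):
    c=env.calibration(cam);K=np.array(c["mtx"]);k=c["k1"]
    p=cv2.undistortPoints(np.array([[uv]],float),K,np.array([k,0,0,0],float))[0,0]
    R=cv2.Rodrigues(np.array(c["rvec"],float))[0];t=np.array(c["tvec"],float).ravel()
    return -R.T@t, R.T@np.array([p[0],p[1],1])
def at_z(cam,uv,z):
    o,d=ray(cam,uv);return o+d*(z-o[2])/d[2]
def at_d(cam,uv,depth):
    o,d=ray(cam,uv);return o+d*depth
def st():
    s=env.state();print(s["time_s"],np.round(s["tool_pos"],1),np.round(cv2.Rodrigues(np.array(s["orientation"],float))[0],3).tolist(),np.round(s["force"],1),s["finger_gap"],s["grip_force"])
E
python3 - <<'E'
from h import *
st()
for c in ["scene","top"]:
    im,d=env.capture(c);cv2.imwrite(f"pics/{c}0.png",im);np.save(f"{c}_d.npy",d)
    for n,z in [("dark_shaker",20),("red_ramekin",20),("side_plate",0),("pull_left",148),("pull_right",148),("ramekin",0),("timer",0),("brush",0),("case",0)]:
        r=env.spot_point(n,c)
        for q in r[:2]: print(c,n,round(q["p"],2),np.round(q["uv"],1),np.round(at_z(c,q["uv"],z),1))
E
```

```text
0.0 [ 279.3 -558.6  221.8] [[0.894, 0.447, -0.001], [0.447, -0.894, 0.001], [-0.0, -0.002, -1.0]] [ 0.8  0.9 -0.5] 87.44987008143426 0.0
scene red_ramekin 0.37 [236.  291.8] [537.2 148.1  20. ]
scene side_plate 0.6 [317.7 194.5] [ 523.3 -376.6    0. ]
scene pull_left 0.62 [210.6 268.1] [557.4 212.7 148. ]
scene pull_right 0.73 [294.2 185.5] [ 528.1 -179.7  148. ]
scene ramekin 0.53 [282.5 186.1] [ 652.3 -370.9    0. ]
scene timer 0.76 [334.8 257.7] [ 363.9 -101.6    0. ]
scene brush 0.82 [316.7 305.7] [344.3  85.5   0. ]
scene case 0.94 [256.7 262.4] [551.5  11.2  -0. ]
scene case 0.15 [312.3 303.6] [356.8  83.8  -0. ]
top side_plate 0.86 [403.4 218. ] [ 523.2 -383.4    0. ]
top pull_left 0.7 [151.  189.2] [559.2 200.6 148. ]
top pull_right 0.96 [319.7 204.2] [ 532.  -165.5  148. ]
top ramekin 0.83 [401.7 163.4] [ 661.3 -381.2    0. ]
top timer 0.76 [300.8 282.6] [ 361.3 -131.2    0. ]
top brush 0.6 [210.3 282.9] [357.3  88.3   0. ]
top case 0.74 [240.8 206.3] [546.1  19.3   0. ]
top case 0.57 [401. 160.] [ 670.  -379.6    0. ]
```

View pics/top0.png

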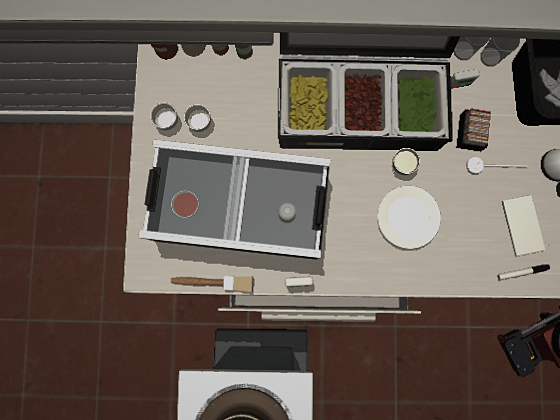

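View pics/scene0.png

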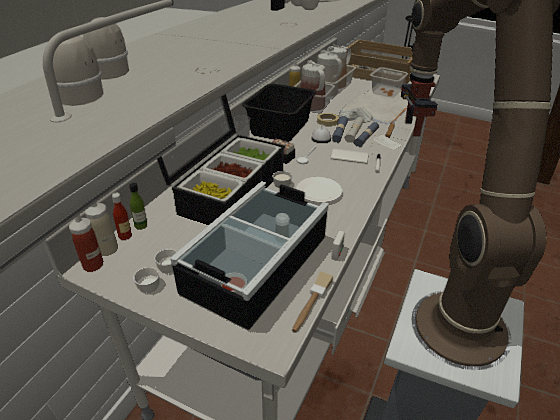

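The dark shaker (white cap at about 287,212 in the top view) is in the right compartment. The red dip cup (185,204) is in the left one. The right lid therefore has to go +y. Next I'll get the case frame and the cap position more exactly.

```bash
python3 - <<'E'
from h import *
im,d=env.capture("top")
def show(n,uv,z): print(n,np.round(uv,1),np.round(at_z("top",uv,z),1), "depthpt",np.round(at_d("top",uv,d[int(uv[1]),int(uv[0])]),1))
for n,z in [("pull_right",148),("pull_left",148)]:
    for q in env.trace(n,"top")[:1]:
        m=q["pixels"]; ys,xs=np.nonzero(m); print(n,q["p"],m.sum(),xs.min(),xs.max(),ys.min(),ys.max()); show(n,q["uv"],z)
# dark pixels near pulls
g=im.max(2)
for n,(a,b,e,f) in dict(R=(305,175,335,240),L=(138,155,168,222)).items():
    P=[at_d("top",(u,v),d[v,u]) for v in range(b,f) for u in range(a,e) if d[v,u]>0]
    P=np.array([p for p in P if 141<p[2]<156]); print(n,len(P),P.mean(0) if len(P) else 0, P.min(0),P.max(0))
# rails
P=np.array([[*at_d("top",(u,v),d[v,u]),g[v,u]] for v in range(135,262) for u in range(130,340) if d[v,u]>0])
r=P[(abs(P[:,2]-130)<5)&(P[:,3]>150)]
rect=cv2.minAreaRect(r[:,:2].astype(np.float32)); print("rail rect",rect,len(r))
# cap
c=P[(abs(P[:,0]-540)<60)&(P[:,1]<-30)&(P[:,1]>-150)]
print("z range inside",np.percentile(c[:,2],[1,10,50,90,99]))
gr=im[195:230,265:310].mean(2); print(gr.astype(int)[5:30:2,8:40:2])
for uv in [(287,212)]: show("cap",uv,104)
show("plate",(409,217),17)
for n,z in [("side_plate",12)]:
    q=env.trace(n,"top")[0]; ys,xs=np.nonzero(q["pixels"]); (cx,cy),rr=cv2.minEnclosingCircle(np.c_[xs,ys].astype(np.float32)); print(cx,cy,rr); show(n,(cx,cy),17)
E
```

```text
pull_left 0.68 8209 143 249 148 240
pull_left [194.4 194.5] [549.  105.8 148. ] depthpt [553.2 110.8 122.9]
R 202 [ 528.21496513 -167.12480278  147.98361   ] [ 489.260026   -174.9896774   141.05888838] [ 568.57195141 -158.21708697  152.81269181]Traceback (most recent call last):
  File "<stdin>", line 10, in <module>
  File "h.py", line 11, in at_d
    o,d=ray(cam,uv);return o+d*depth
        ~~~^^^^^^^^
  File "h.py", line 4, in ray
    c=env.calibration(cam);K=np.array(c["mtx"]);k=c["k1"]
ValueError: time passes only in moves, steps and waits
```

```bash
sed -i 's/^def ray/import functools\n@functools.lru_cache(None)\ndef cal(cam): return env.calibration(cam)\ndef ray/; s/c=env.calibration(cam);K/c=cal(cam);K/' h.py
python3 - <<'E'
from h import *
im,d=env.capture("top"); g=im.max(2)
P=np.array([[*at_d("top",(u,v),d[v,u]),g[v,u],u,v] for v in range(130,270) for u in range(125,345) if d[v,u]>0])
for n,s in [("R",-1),("L",1)]:
    p=P[(P[:,2]>141)&(P[:,2]<156)&(P[:,3]<110)&(s*P[:,1]>50)]; print(n,len(p),p.mean(0)[:3],cv2.minAreaRect(p[:,:2].astype(np.float32)))
r=P[(abs(P[:,2]-130)<4)&(P[:,3]>140)]
print("rail",len(r),cv2.minAreaRect(r[:,:2].astype(np.float32)))
m=(im.min(2)>150)[195:230,265:310]; n,l,s,c=cv2.connectedComponentsWithStats(m.astype(np.uint8)); 
for i in range(1,n): print(s[i],c[i]+[265,195],at_z("top",c[i]+[265,195],104))
print(im.mean(2)[198:228:2,272:304:2].astype(int))
q=env.trace("side_plate","top")[0]; ys,xs=np.nonzero(q["pixels"]); (cx,cy),rr=cv2.minEnclosingCircle(np.c_[xs,ys].astype(np.float32)); print("plate",cx,cy,rr,at_z("top",(cx,cy),15))
E
```

```text
R 202 [ 528.12049589 -167.17447283  148.06269099] ((528.5660400390625, -167.4923095703125), (12.16978931427002, 79.54883575439453), 84.43231201171875)
L 223 [564.67152361 204.14216271 147.72142727] ((564.7979125976562, 204.26747131347656), (13.0165433883667, 80.31610107421875), 85.4967041015625)
rail 2643 ((547.32177734375, 19.00518798828125), (398.86578369140625, 222.02719116210938), 84.48697662353516)
[19  9  1  1  1] [284. 204.] [537.80514883 -88.09545539 104.        ]
[21  9  1  1  1] [286. 204.] [537.87580774 -92.59867189 104.        ]
[16 13  1  1  1] [281. 208.] [528.6040892  -81.49427503 104.        ]
[19 13  7  9 40] [287.075 211.675] [520.47723988 -95.2854255  104.        ]
[27 12  1  1  1] [292. 207.] [ 531.26337945 -106.20552933  104.        ]
[16 18  2  1  2] [281.5 213. ] [517.27940537 -82.80817289 104.        ]
[27 18  1  1  1] [292. 213.] [ 517.6462151  -106.39607182  104.        ]
[[110 110 108 109 109 109 110 109 109 109 110 111 111 109 108 109]
 [108 109 109 109 109 110 109 110 109 109 110 109 110 109 109 109]
 [108 107 108 109 108 109 107 116 111 110 107 109 109 1
[... 221 characters left out ...]
2 109  98 143 150 140 168 170 155 152 140 110 110 109 111]
 [109 109 110 114 132 150 143 168 171 154 154 129 108 110 111 109]
 [112 110 111  92 126 152 153 154 154 152 146 113 109 109 108 111]
 [111 112 110 101  95 127 158 154 152 152 128  77 115 112 110 110]
 [109 112 111 107  61  96 123 130 127 122  69  79 113 110 111 111]
 [111 110 110 112 102  64  62  61  61  62  71 116 110 112 111 112]
 [111 111 111 110 113 113  78  71  70  87 117 111 113 111 111 111]
 [109 110 111 113 113 111 114 114 113 113 110 112 111 111 112 108]
 [111 113 112 111 113 112 111 112 111 110 110 111 112 111 113 111]]
plate 407.61822509765625 217.3529510498047 32.71913146972656 [ 523.04443237 -390.05054334   15.        ]
```

```bash
python3 -m jog '[[0,0,-0.1,0,0,-1],[0,0,-0.1,0,0,-1],[0,0,-0.1,0,0,-1],[0,0,-0.1,0,0,-1],[0,0,-0.1,0,0,-1],[0,0,-0.1,0,0,-1],[0,0,-0.1,0,0,-1],[0,0,0,0,0,-1],[0,0,0,0,0,-1],[0,0,0,0,0,-1]]' -1; python3 -m jog '[[0,0,0,0,0,-1],[0,0,0,0,0,-0.58],[0,0,0,0,0,0]]'; python3 -c "
from h import *
st()
s=env.state();R=cv2.Rodrigues(np.array(s['orientation'],float))[0]
print(R.T@(np.array([524,-208,250])-np.array(s['tool_pos']))/40)"
```

```text
time_s: 2.08
tool_pos: [279.6, -559.0, 250.8]
orientation: [2.462, 1.952, -0.0]
force: [0.2, 1.2, -0.4]
finger_gap: 24.3
grip_force: 0.0
time_s: 2.33
tool_pos: [279.5, -559.0, 250.6]
orientation: [2.324, 2.114, 0.0]
force: [-0.8, 0.5, -0.6]
finger_gap: 4.4
grip_force: 0.0
2.3333 [ 279.5 -559.   250.6] [[0.094, 0.996, 0.0], [0.996, -0.094, 0.0], [0.0, 0.0, -1.0]] [-0.8  0.5 -0.6] 4.438285631288138 0.0
[9.31281879 5.25927358 0.01675786]
```

```bash
python3 -m jog '[[0.93,0.526,0,0,0,0],[0.93,0.526,0,0,0,0],[0.93,0.526,0,0,0,0],[0.93,0.526,0,0,0,0],[0.93,0.526,0,0,0,0],[0.93,0.526,0,0,0,0],[0.93,0.526,0,0,0,0],[0.93,0.526,0,0,0,0],[0.93,0.526,0,0,0,0],[0.93,0.526,0,0,0,0]]'; python3 -m jog '[[0,0,0,0,0,0],[0,0,0.7,0,0,0],[0,0,0.8,0,0,0],[0,0,0.8,0,0,0],[0,0,0.75,0,0,0],[0,0,0,0,0,0],[0,0,0,0,0,0]]'; python3 -c "
from h import *
st()
im,d=env.capture('wrist');cv2.imwrite('pics/w1.png',im)"
```

```text
time_s: 3.17
tool_pos: [519.5, -216.0, 251.0]
orientation: [2.328, 2.108, 0.0]
force: [1.1, -0.9, 0.4]
finger_gap: 0.7
grip_force: 0.0
time_s: 3.75
tool_pos: [517.8, -217.6, 127.9]
orientation: [-2.325, -2.109, 0.002]
force: [0.7, -0.7, 0.1]
finger_gap: 0.2
grip_force: 0.0
3.75 [ 517.8 -217.6  127.9] [[0.097, 0.995, -0.003], [0.995, -0.097, 0.001], [0.001, -0.003, -1.0]] [ 0.7 -0.7  0.1] 0.2405976418456619 0.0
```

View pics/w1.png

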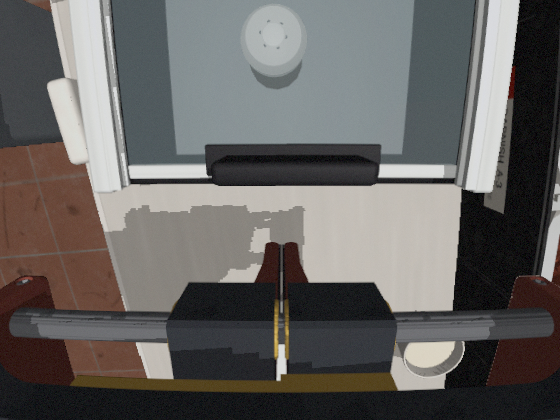

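The wrist view shows the closed fingers (282,245) in front of the right lid's pull (293,165), and the shaker cap at (272,37) beyond it. I'll push the pull along the case's +y.

```bash
python3 -m jog '[[0.4,0.1,0,0,0,0],[0.3,0,0,0,0,0],[0.2,0,0,0,0,0],[0.3,0,0,0,0,0],[0.4,0,0,0,0,0],[0.4,0,0,0,0,0],[0.4,0,0,0,0,0],[0.4,0,0,0,0,0],[0.4,0,0,0,0,0],[0.3,0,0,0,0,0]]';  python3 -m jog '[[0.3,0,0,0,0,0],[0.2,0,0,0,0,0],[0.15,0,0,0,0,0],[0,0,0,0,0,0]]'; python3 -c "
from h import *
st();p=env.state()['tool_pos'];print('case y',(p[0]-547.3)*.096+(p[1]-19)*.9954)"
```

```text
time_s: 4.63
tool_pos: [536.9, -77.8, 129.8]
orientation: [2.324, 2.111, 0.001]
force: [1.0, -4.2, 1.5]
finger_gap: 0.3
grip_force: 1.6
time_s: 4.97
tool_pos: [538.6, -51.3, 128.7]
orientation: [-2.324, -2.113, -0.001]
force: [-0.2, 0.9, -0.5]
finger_gap: 0.7
grip_force: 0.0
4.9667 [538.6 -51.3 128.7] [[0.095, 0.996, -0.0], [0.996, -0.095, 0.001], [0.001, -0.0, -1.0]] [-0.2  0.9 -0.5] 0.7415392657106603 0.0
case y -70.76823196781736
```

```bash
python3 -m jog '[[0.08,0,0,0,0,0],[0.08,0,0,0,0,0],[0.08,0,0,0,0,0],[0.04,0,0,0,0,0],[0,0,0,0,0,0]]'; python3 -c "
from h import *
st();p=env.state()['tool_pos'];print('case y',(p[0]-547.3)*.096+(p[1]-19)*.9954)
im,d=env.capture('top');cv2.imwrite('pics/t2.png',cv2.resize(im[120:280,120:450],None,fx=2,fy=2))"
```

```text
time_s: 5.38
tool_pos: [539.4, -41.5, 128.4]
orientation: [-2.325, -2.111, 0.001]
force: [-0.9, -0.9, -0.2]
finger_gap: 0.2
grip_force: 0.5
5.3833 [539.4 -41.5 128.4] [[0.096, 0.995, -0.001], [0.995, -0.096, 0.0], [0.0, -0.001, -1.0]] [-0.9 -0.9 -0.2] 0.15864703594873703 0.513937349896878
case y -60.93610247984483
```

View pics/t2.png

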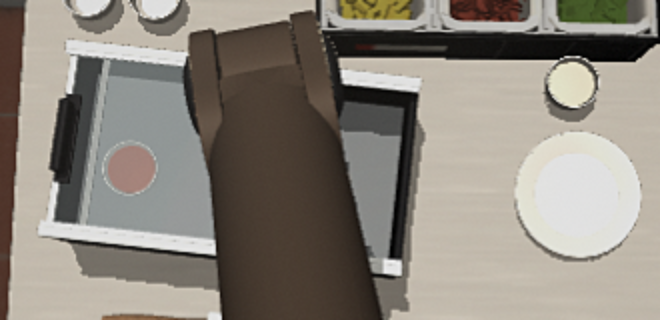

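The top view shows the right lid open: its edge is now near x≈100 px under the left lid, and the right half is free. I'll back off, open the gripper and locate the shaker from close by.

```bash
python3 -m jog '[[-0.4,0,0,0,0,0],[-0.4,0,-0.6,0,0,0],[-0.6,-0.1,-0.8,0,0,0],[-0.8,-0.2,0,0,0,0],[-0.7,0,0,0,0,0],[0,0,0,0,0,0],[0,0,0,0,0,0]]' 1; python3 - <<'E'
from h import *
st()
im,d=env.capture('wrist');cv2.imwrite('pics/w2.png',im)
for n in ["dark_shaker"]:
    for q in env.trace(n,"wrist")[:2]:
        m=q["pixels"];ys,xs=np.nonzero(m);dd=d[m];z=np.median(dd[dd>0]);print(q["p"],q["uv"],m.sum(),at_d("wrist",q["uv"],z))
        P=np.array([at_d("wrist",(u,v),d[v,u]) for u,v in zip(xs,ys) if d[v,u]>0])
        print(np.percentile(P[:,2],[1,25,50,75,99])); t=P[P[:,2]>P[:,2].max()-15]; print("top",t.mean(0),t.min(0),t.max(0))
    for q in env.spot_point(n,"wrist")[:1]: print(q, at_z("wrist",q["uv"],20))
E
```

```text
time_s: 6.02
tool_pos: [516.4, -157.5, 184.7]
orientation: [2.329, 2.108, 0.001]
force: [0.1, 0.4, 0.4]
finger_gap: 43.6
grip_force: 0.0
6.0167 [ 516.4 -157.5  184.7] [[0.1, 0.995, 0.0], [0.995, -0.1, 0.0], [0.0, 0.0, -1.0]] [0.1 0.4 0.4] 43.600778431715376 0.0
0.68 [284.1, 137.0] 1813 [525.38146349 -90.13856762 100.6296993 ]
[ 91.72466916  98.53783149 100.6525597  102.04214832 104.21946942]
top [525.40770231 -90.34765659  99.89998662] [ 506.11136973 -110.27073118   90.51875852] [544.12320823 -71.53741001 104.99739943]
```

View pics/w2.png

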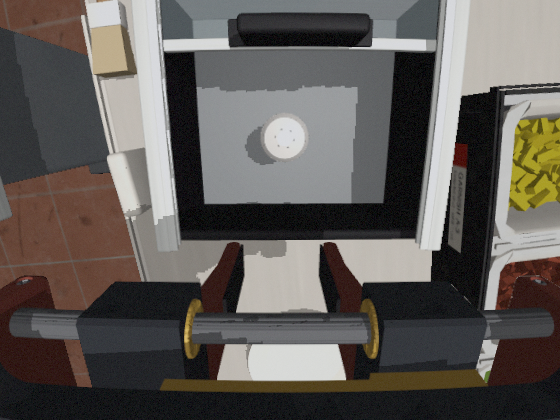

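The open lid shows the cap at (284,137) in the middle of the free half. I'll move over it.

```bash
python3 -m jog '[[0.45,0.06,0,0,0,0],[0.6,0,0,0,0,0],[0.64,0,0.2,0,0,0],[0,0,0.2,0,0,0],[0,0,0,0,0,0],[0,0,0,0,0,0]]' 1; python3 - <<'E'
from h import *
st()
s=env.state();R=cv2.Rodrigues(np.array(s['orientation'],float))[0]
print("err tool",R.T@(np.array([525,-91,62])-np.array(s['tool_pos']))/40, "cam in tool",R.T@(ray("wrist",(280,210))[0]-np.array(s['tool_pos'])))
E
```

```text
time_s: 6.67
tool_pos: [525.3, -88.3, 168.2]
orientation: [-2.323, -2.113, 0.001]
force: [0.1, -0.9, 0.5]
finger_gap: 87.6
grip_force: 0.0
6.6667 [525.3 -88.3 168.2] [[0.094, 0.996, -0.001], [0.996, -0.094, 0.0], [0.0, -0.001, -1.0]] [ 0.1 -0.9  0.5] 87.56125273571668 0.0
err tool [-0.06799049  0.0033049   2.65533769] cam in tool [ 7.53192542e+01  1.42783324e-01 -1.61850149e+02]
```

```bash
python3 -m jog '[[-0.07,0,0.4,0,0,0],[0,0,0.6,0,0,0],[0,0,0.6,0,0,0],[0,0,0.6,0,0,0],[0,0,0.3,0,0,0],[0,0,0.15,0,0,0],[0,0,0,0,0,0]]' 1; python3 -m jog '[[0,0,0,0,0,0],[0,0,0,0,0,0],[0,0,0,0,0,0],[0,0,0,0,0,0],[0,0,0,0,0,0],[0,0,0,0,0,0],[0,0,0,0,0,0]]' -1
```

```text
time_s: 7.25
tool_pos: [524.8, -92.1, 61.9]
orientation: [-2.326, -2.11, 0.002]
force: [0.5, -0.4, 0.1]
finger_gap: 88.3
grip_force: 0.0
time_s: 7.83
tool_pos: [525.3, -91.8, 62.9]
orientation: [2.326, 2.112, 0.0]
force: [-0.6, -0.2, 0.4]
finger_gap: 44.6
grip_force: 0.0
```

```bash
python3 -m jog '[[0,0,0,0,0,0],[0,0,0,0,0,0],[0,0,0,0,0,0],[0,0,-0.2,0,0,0],[0,0,-0.3,0,0,0]]' -1
```

```text
time_s: 8.25
tool_pos: [524.1, -91.6, 82.2]
orientation: [-2.324, -2.11, 0.003]
force: [0.3, 0.8, -2.3]
finger_gap: 41.6
grip_force: 30.0
```

```bash
python3 -m jog '[[0,0,-0.5,0,0,0],[0,0,-0.8,0,0,0],[0,0,-0.8,0,0,0],[0,0,-0.8,0,0,0],[0,0,-0.4,0,0,0],[0,0,0,0,0,0],[-0.3,0,0,0,0,0],[-0.6,0.1,0,0,0,0],[-0.9,0.1,0,0,0,0],[-0.9,0.1,0,0,0,0]]';python3 -m jog '[[-0.9,0.1,0,0,0,0],[-0.9,0.1,0,0,0,0],[-0.9,0.1,0,0,0,0],[-0.9,0.1,0,0,0,0],[-0.9,0.1,0,0,0,0],[-0.9,0,0,0,0,0],[-0.6,0,0,0,0,0],[-0.3,0,0,0,0,0],[0,0,0,0,0,0],[0,0,0,0,0,0]]'; python3 - <<'E'
from h import *
st()
im,d=env.capture('wrist');cv2.imwrite('pics/w3.png',im)
for q in env.trace("side_plate","wrist")[:1]:
    m=q["pixels"];ys,xs=np.nonzero(m);print(q["p"],m.sum())
    P=np.array([at_d("wrist",(u,v),d[v,u]) for u,v in zip(xs,ys) if d[v,u]>0]);P=P[(P[:,2]<30)&(P[:,2]>-5)]
    print(cv2.minEnclosingCircle(P[:,:2].astype(np.float32)),cv2.fitEllipse(cv2.convexHull(P[:,:2].astype(np.float32))),np.percentile(P[:,2],[2,50,98]))
E
```

```text
time_s: 9.08
tool_pos: [525.6, -201.5, 213.1]
orientation: [-2.322, -2.113, 0.002]
force: [0.7, -0.4, -1.4]
finger_gap: 41.4
grip_force: 30.0
time_s: 9.92
tool_pos: [521.9, -452.2, 213.1]
orientation: [-2.324, -2.11, -0.001]
force: [0.5, 0.4, -1.6]
finger_gap: 41.2
grip_force: 30.0
9.9167 [ 521.9 -452.2  213.1] [[0.097, 0.995, -0.002], [0.995, -0.097, 0.002], [0.002, -0.002, -1.0]] [ 0.5  0.4 -1.6] 41.17226902925257 29.99803215265274
0.86 14533
((526.869384765625, -390.7606506347656), 81.23165893554688) ((527.4855346679688, -390.8354187011719), (154.56346130371094, 158.59652709960938), 37.08371353149414) [ 6.68431159 10.04548775 18.32678889]
```

View pics/w3.png

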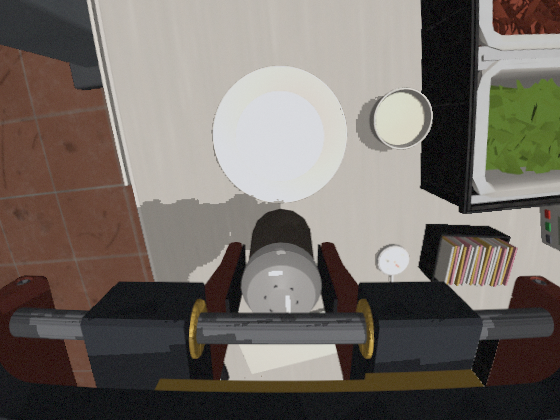

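Plate centre is about (526,-390), seen at (280,133), and the shaker hangs upright in the fingers. I'll go over the plate and lower it.

```bash
python3 -m jog '[[0.35,-0.05,0,0,0,0],[0.6,0,0.2,0,0,0],[0.4,0,0.6,0,0,0],[0.2,0,0.8,0,0,0],[0,0,0.8,0,0,0],[0,0,0.6,0,0,0],[0,0,0.4,0,0,0],[0,0,0.3,0,0,0],[0,0,0,0,0,0],[0,0,0,0,0,0]]';python3 -c "
from h import *
st()"
```

```text
time_s: 10.85
tool_pos: [527.0, -390.1, 67.0]
orientation: [-2.324, -2.113, -0.001]
force: [0.3, -1.0, -1.4]
finger_gap: 41.4
grip_force: 30.0
10.85 [ 527.  -390.1   67. ] [[0.095, 0.996, 0.0], [0.996, -0.095, 0.0], [0.0, 0.0, -1.0]] [ 0.3 -1.  -1.4] 41.36710330764683 29.997907876968384
```

```bash
python3 -m jog '[[0,0,0.1,0,0,0],[0,0,0.1,0,0,0],[0,0,0.07,0,0,0],[0,0,0.05,0,0,0],[0,0,0.04,0,0,0],[0,0,0.03,0,0,0],[0,0,0,0,0,0],[0,0,0,0,0,0]]'
```

```text
time_s: 11.52
tool_pos: [526.4, -391.3, 51.0]
orientation: [-2.326, -2.112, -0.0]
force: [0.3, -0.6, -1.9]
finger_gap: 41.3
grip_force: 30.0
```

```bash
python3 -m jog '[[0,0,0.02,0,0,0],[0,0,0.02,0,0,0],[0,0,0,0,0,0],[0,0,0,0,0,0]]';python3 -m jog '[[0,0,0.02,0,0,0],[0,0,0,0,0,0],[0,0,0,0,0,0]]'
```

```text
time_s: 11.85
tool_pos: [526.6, -391.4, 49.8]
orientation: [2.326, 2.111, 0.0]
force: [-1.2, 0.9, 2.7]
finger_gap: 41.3
grip_force: 30.0
time_s: 12.1
tool_pos: [526.6, -391.4, 49.8]
orientation: [2.325, 2.111, -0.0]
force: [-2.9, 2.0, 7.7]
finger_gap: 41.1
grip_force: 30.0
```

```bash
python3 -m jog '[[0,0,-0.02,0,0,0],[0,0,0,0,0,0],[0,0,0,0,0,0],[0,0,0,0,0,0]]' 0.1; python3 -m jog '[[0,0,0,0,0,0],[0,0,0,0,0,0],[0,0,0,0,0,0],[0,0,0,0,0,0],[0,0,0,0,0,0],[0,0,0,0,0,0]]' 1; python3 -m jog '[[0,0,-0.2,0,0,0],[0,0,-0.5,0,0,0],[0,0,-0.8,0,0,0],[0,0,-0.8,0,0,0],[0,0,-0.8,0,0,0],[0,0,-0.8,0,0,0],[0,0,-0.3,0,0,0],[0,0,0,0,0,0],[0,0,0,0,0,0]]'
```

```text
time_s: 12.43
tool_pos: [526.4, -391.3, 49.3]
orientation: [-2.326, -2.112, -0.0]
force: [-0.4, -0.5, -1.0]
finger_gap: 48.2
grip_force: 0.0
time_s: 12.93
tool_pos: [526.4, -391.3, 49.4]
orientation: [2.326, 2.112, -0.0]
force: [-0.1, -0.1, 0.2]
finger_gap: 85.2
grip_force: 0.0
time_s: 13.68
tool_pos: [526.4, -391.4, 217.8]
orientation: [2.325, 2.111, 0.0]
force: [0.2, 0.8, -0.6]
finger_gap: 87.9
grip_force: 0.0
```

```bash
python3 -m jog '[[0.5,-0.05,0,0,0,0],[0.9,-0.05,0,0,0,0],[0.95,-0.05,0,0,0,0],[0.95,-0.05,0,0,0,0],[0.95,-0.05,0,0,0,0],[0.95,-0.05,0,0,0,0],[0.95,-0.05,0,0,0,0],[0.95,-0.05,0,0,0,0],[0.95,-0.05,0,0,0,0],[0.95,-0.04,0,0,0,0]]' -1;python3 -m jog '[[0.7,0,0,0,0,0],[0.3,0,0,0,0,0],[0,0,0,0,0,0],[0,0,0,0,0,0]]'; python3 - <<'E'
from h import *
st();p=env.state()['tool_pos'];print('case y',(p[0]-547.3)*.096+(p[1]-19)*.9954,'x',(p[0]-547.3)*.9954-(p[1]-19)*.096)
im,d=env.capture("top");g=im.max(2)
cv2.imwrite('pics/t3.png',cv2.resize(im[120:280,120:450],None,fx=2,fy=2))
P=np.array([[*at_d("top",(u,v),d[v,u]),g[v,u]] for v in range(140,260) for u in range(130,175) if d[v,u]>0])
p=P[(P[:,2]>141)&(P[:,2]<156)&(P[:,3]<110)]; print("Lpull",len(p),p.mean(0)[:3])
E
```

```text
time_s: 14.52
tool_pos: [540.0, -29.4, 215.4]
orientation: [-2.324, -2.11, 0.004]
force: [0.6, 0.0, 0.2]
finger_gap: 24.8
grip_force: 0.0
time_s: 14.85
tool_pos: [544.8, 7.8, 216.1]
orientation: [-2.325, -2.112, 0.003]
force: [-1.3, 0.1, 0.2]
finger_gap: 0.8
grip_force: 0.0
14.85 [544.8   7.8 216.1] [[0.096, 0.995, -0.002], [0.995, -0.096, -0.001], [-0.001, -0.002, -1.0]] [-1.3  0.1  0.2] 0.7774517151357512 0.0
case y -11.379600802034043 x -1.4060866560294172
Lpull 221 [564.24822095 204.26837374 147.48177988]
```

View pics/t3.png

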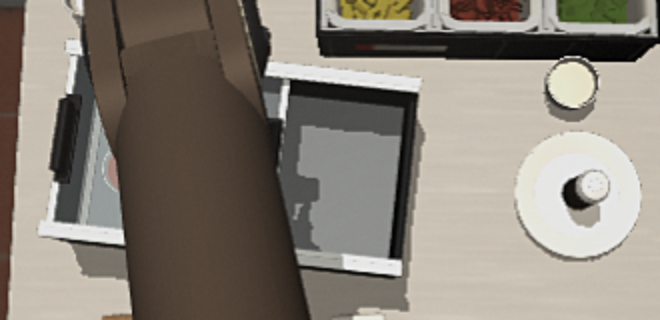

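The shaker stands upright on the plate (590,187), and the right pull's edge shows at (276,150). I'll lower the fingers behind the pull and push the lid shut.

```bash
python3 -m jog '[[0,0,0.5,0,0,0],[0,0,0.7,0,0,0],[0,0,0.6,0,0,0],[0,0,0.25,0,0,0],[0,0,0,0,0,0],[0,0,0,0,0,0]]';python3 -m jog '[[-0.3,0,0,0,0,0],[-0.2,0,0,0,0,0],[-0.3,0,0,0,0,0],[-0.4,0,0,0,0,0],[-0.4,0,0,0,0,0],[-0.4,0,0,0,0,0],[-0.4,0,0,0,0,0],[-0.4,0,0,0,0,0],[-0.4,0,0,0,0,0],[-0.3,0,0,0,0,0]]';python3 -m jog '[[-0.2,0,0,0,0,0],[-0.1,0,0,0,0,0],[0,0,0,0,0,0]]'; python3 -c "
from h import *
p=env.state()['tool_pos'];print('case y',(p[0]-547.3)*.096+(p[1]-19)*.9954)"
```

```text
time_s: 15.4
tool_pos: [545.5, 7.4, 135.5]
orientation: [-2.328, -2.109, 0.001]
force: [0.9, -0.1, 0.2]
finger_gap: 0.2
grip_force: 0.0
time_s: 16.23
tool_pos: [532.6, -132.8, 136.7]
orientation: [2.326, 2.109, 0.003]
force: [2.1, 2.7, 1.1]
finger_gap: 0.6
grip_force: 1.6
time_s: 16.48
tool_pos: [530.3, -144.0, 135.5]
orientation: [2.327, 2.11, -0.001]
force: [-0.7, -0.1, -0.1]
finger_gap: 0.5
grip_force: 0.0
case y -163.91195960916994
```

```bash
python3 -m jog '[[-0.08,0,0,0,0,0],[-0.08,0,0,0,0,0],[-0.06,0,0,0,0,0],[0,0,0,0,0,0]]';python3 -m jog '[[-0.06,0,0,0,0,0],[-0.06,0,0,0,0,0],[0,0,0,0,0,0]]'; python3 -m jog '[[-0.06,0,0,0,0,0],[-0.06,0,0,0,0,0],[0,0,0,0,0,0]]'; python3 -c "
from h import *
p=env.state()['tool_pos'];print('case y',(p[0]-547.3)*.096+(p[1]-19)*.9954)"
```

```text
time_s: 16.82
tool_pos: [529.6, -149.7, 135.3]
orientation: [-2.323, -2.112, -0.001]
force: [-0.9, 4.9, 2.3]
finger_gap: 0.4
grip_force: 2.5
time_s: 17.07
tool_pos: [529.6, -149.9, 135.3]
orientation: [-2.317, -2.113, -0.006]
force: [-1.2, 16.7, 3.8]
finger_gap: 0.7
grip_force: 8.3
time_s: 17.32
tool_pos: [529.5, -150.0, 135.3]
orientation: [-2.311, -2.115, -0.011]
force: [-2.5, 28.4, 6.4]
finger_gap: 0.5
grip_force: 14.0
case y -169.92419631367542
```

```bash
python3 -m jog '[[0.2,0,0,0,0,0],[0.3,0,0,0,0,0],[0,0,-0.6,0,0,0],[0,0,-0.8,0,0,0],[0,0,-0.8,0,0,0],[-0.8,0,0,0,0,0],[-0.9,0,0,0,0,0],[-0.9,0,0,0,0,0],[-0.9,0,0,0,0,0],[-0.9,0,0,0,0,0]]';python3 -m jog '[[-0.9,0,-0.3,0,0,0],[-0.9,0,-0.3,0,0,0],[-0.9,0,-0.3,0,0,0],[-0.9,0,-0.3,0,0,0],[-0.9,0,0,0,0,0],[-0.9,0,0,0,0,0],[-0.5,0,0,0,0,0],[0,0,0,0,0,0]]'; python3 - <<'E'
from h import *
st()
im,d=env.capture("top"); g=im.max(2); cv2.imwrite('pics/t4.png',cv2.resize(im[120:300,120:450],None,fx=2,fy=2))
P=np.array([[*at_d("top",(u,v),d[v,u]),g[v,u]] for v in range(130,270) for u in range(125,345) if d[v,u]>0])
for n,s in [("R",-1),("L",1)]:
    p=P[(P[:,2]>141)&(P[:,2]<156)&(P[:,3]<110)&(s*P[:,1]>50)]; c=p.mean(0)[:3];print(n,len(p),c,(c[0]-547.3)*.096+(c[1]-19)*.9954)
r=P[(abs(P[:,2]-130)<4)&(P[:,3]>140)]
print("rail",cv2.minAreaRect(r[:,:2].astype(np.float32)))
E
```

```text
time_s: 18.15
tool_pos: [513.3, -318.2, 223.5]
orientation: [2.326, 2.111, -0.002]
force: [0.7, 0.2, -0.1]
finger_gap: 0.4
grip_force: 0.0
time_s: 18.82
tool_pos: [487.6, -556.9, 269.6]
orientation: [-2.333, -2.103, 0.007]
force: [-1.0, -0.4, 0.1]
finger_gap: 0.4
grip_force: 0.0
18.8167 [ 487.6 -556.9  269.6] [[0.103, 0.995, -0.004], [0.995, -0.103, -0.002], [-0.003, -0.003, -1.0]] [-1.  -0.4  0.1] 0.42746150899101415 0.0
R 207 [ 527.79045613 -168.951191    148.13619557] -188.9595317335571
L 223 [563.81864226 204.21290766 147.70282725] 185.94671794481536
rail ((547.3150024414062, 19.618911743164062), (399.4355773925781, 222.34414672851562), 84.43338012695312)
```

View pics/t4.png

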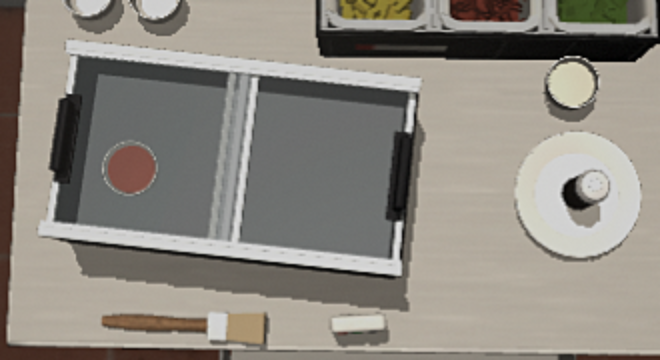

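The right lid is shut (pull at -189 mm), the left lid hasn't moved, and the shaker stands upright on the plate. The other things are where they were, so I'll hand in.

```bash
python3 -c "
from rig import env
print(env.job_done())"
```

```text
the job is handed in; nothing more can be done
None
```

The dark shaker stands upright in the middle of the side plate and its (right) lid is fully shut again; the lid over the red dip cup was never touched and sits about 3 mm short of shut, as it did at the start; handed in at about 19 s.

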